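# Wedge-lock a radio set in its mounting tray

### The job

The small radio set is standing loose in its mounting tray: make it fast. First slide the clamp bar up by its finger lug until the bar has pushed the set fully home and square against the rear stop, then slide the thumb wedge along its ramp, behind the bar, until it jams thumb-tight and holds the bar firmly on the set by itself once you let go. Feel for it and do not overdrive bar or wedge, and leave the other things on the table as they are.

Things in the scene. Friction and masses are not known exactly. Their poses are not given: they have to be found in the camera images.
- tray: aluminium mounting tray, fixed, on rubber mounts; origin on the table top, z up. x: clamping direction, from the ramp (nearest the robot) over bar and set to the rear stop; y: to the left seen along x. Its floor is 30 mm over the table and spans x -132..124, y -157..112 mm; the side edges stand 8 mm over the floor. Below, mm in x, y are in this frame and heights are over this floor.
- ramp (a point): nominal place of the ramp's working face at tray x -104, y 0, on the floor; axes as the tray. The ramp is a tapered steel strip 24 mm tall, screwed to the tray from y -153 to +40 mm; its upright face follows x = -104 + y/8 mm, so the gap to the bar narrows towards +y, the tightening direction. Its screw holes are slotted: the real face lies up to 2 mm off this point in x.
- bar (a joint): travel of the clamp bar along tray +x in m, 0 = drawn back, 0.034 at most. Its back face lies at x = -96.5 mm + travel. It drags with about 2.5 N and stays where it is left. Pushing the set along takes 5 to 11 N in all; once the set is home the resistance rises steeply, and about 15 N makes sure of it (the set must never be squeezed with over 35 N).
- bar_lug (a point): centre of the bar's finger lug, an upright steel block 12 mm in x, 28 mm in y, 30 mm tall (foot 22, centre 37, top 52 mm high), at tray y +58. Axes as the tray. Its x is 10 mm ahead of the bar's back face and 23 mm behind the rubber strip's face.
- bar_pad (a point): middle of the front face of the bar's rubber strip, 11.5 mm high; axes as the tray. The bar is a flat steel bar across the tray, 33 mm deep (x) with the strip, y -62..+100 mm, its top 22 mm high, sliding on two guide slots.
- stop: rear stop, a dark steel angle with two rubber bumpers, screwed to the tray; where it is set differs by some mm. Origin on the tray floor, midway, in the plane of the bumpers' faces; axes as the tray.
- set_front (a point): middle of the radio set's front face, 11.5 mm above its underside; x points to its rear. The set is a loose olive box, 120 deep (x), 170 wide (y), 58 mm tall, about 0.8 kg, on the tray floor between bar and stop, at first askew and not home. Two knobs, 20 mm across, stand out 11 mm on the right half (-y) of its front, 41 mm up; the left half is flat.
- set_rear (a point): middle of the set's rear face, 20 mm above its underside; x points to the rear. Home: this face lies on the bumpers of the rear stop.
- wedge: loose aluminium thumb wedge, 0.14 kg, on the tray floor at the wide end of the ramp, beyond the bar's right end: 70 mm long (y), 22 tall, 36.4 thick at its tail (-y), 27.6 at its leading end (+y). Origin at the centre of its underside; flat front face at its x = +16, tapered back at x = -16 + y/8 mm. It slides on the floor along the ramp, tray direction (1/8, 1).
- wedge_tab (a point): centre of the wedge's thumb tab, a block 24 mm in x, 14 in y, 30 tall (foot 22, centre 37, top 52 mm high), 24 mm behind the wedge's origin; axes as the wedge. It jams with its origin near tray y = 8 x (bar travel - 24.5 mm), up to 20 mm either way. From touch, pushing on to 13 to 16 N in +y makes it thumb-tight: it then clamps with 6 to 25 N (more is overdriven) and locks itself.
- morse_key: Morse key on a 120 x 66 mm black base; a bystander, to be left alone
- headphones: pair of black headphones lying flat, about 180 x 190 mm; a bystander, to be left alone
- screwdriver: screwdriver 170 mm long lying in front of the tray; a bystander, to be left alone
- mug: white mug, 80 mm across, 90 mm tall; a bystander, to be left alone
- plug: small metal coaxial plug standing on end on the tray floor right of the set, 22 mm across, 40 mm tall; a bystander, to be left alone
Not all that is in view belongs to the job. Leave any blue or brown look-alike of the part that bears set_front alone. What is shaped like the wedge but turquoise is not meant.

How it is judged:
By the outcome, as a careful person would: the job done as asked, in the order asked, and still so for the second after the job is handed in, with the robot touching nothing.
It also fails if it takes over 64 s, if anything falls off the work surface, if the arm or the gripper's body presses on something with over 40 N, if the wrist force passes 120 N, or if a joint passes its speed limit or range.

### The arm

A 6-joint arm with a two-finger parallel gripper is mounted at the origin on the work surface. World frame = base frame: x ahead of the robot, y to its left, z up, the work surface at z = 0. Lengths are in mm, angles in rad, forces in N, time in s.
With the tool pointing down it reaches from about 375 to 925 mm from the base axis. Payload 5.7 kg.
Tool frame: the origin (TCP) lies at the very end of the fingers, on their centre line; the grasp point (between the pads) lies 19 mm behind it; z points along the fingers, y is the direction in which the jaws open and shut (so a half turn about z gives the same grasp; the last joint's range is limited). The gripper opens to 88 mm and grips with 3 to 60 N. Pads are 20 mm wide; open, the fingers measure 115 mm over their backs; the gripper's body (75 mm by 178 mm) begins 61 mm behind the grasp point.
Start: joints at [-1.43, 0.359, 1.51, -0, 1.272, -0.115], TCP at [151.798, -580.448, 222.623] pointing down, gripper open.
Joint ranges: [-2.97, 2.97], [-1.01, 2.36], [0.21, 2.38], [-0.96, 4.11], [0.2, 2.71], [-2.98, 2.98]. Speed limits (rad/s): [2.39, 2.39, 3.14, 3.14, 3.14, 3.14].

### API

Orientations are given as a unit quaternion [x, y, z, w].
In Python, from plant import manip, snapshot, finder gives the robot as it stands.
- The arm moves only by the tool step_arm, never from a script. Its argument "series" is a list that holds one entry, the list of rows, each a list of 6 numbers: the shift along the tool's x, y, z each as a share of 40 mm, from -1 to 1, then the turn, a rotation vector about the tool's x, y, z each as a share of 5 degrees, from -1 to 1. A call has 1 to 5 rows; each row shifts and turns the pose as measured when the row begins, along the tool's axes as they then stand; what a row does not reach is not made up. A row lasts 1/12 s, in which the tool goes at most 41.7 mm and 7.16 degrees, less where a joint would pass 70% of its speed; a pose out of reach is approached as far as the arm can. A call with a number of a shift or a turn outside -1 to 1 is refused whole. A call with a gripper value outside its range is refused whole. "claw" is the closure, from -1 (fully open) to 1 (shut), set as the call begins (left out, the last holds). The fingers move at their own pace and stop on an object; "squeeze" is the grip in N (left out, the last holds). Time passes only in rows, so rows that do not move let the fingers close. It gives the time, the measured TCP pose, the force and the opening at its end, in the units of the state.
- manip.sense(): the state, without advancing time (a new reading comes with each control period).
- snapshot(name): name is "scene" or "top" or "wrist"; returns a dict with "img" (480x640x3 uint8, red, green, blue), "fx", "fy", "cx", "cy" (pixels), "dist" ([k1, k2, p1, p2, k3] as OpenCV has them; the pictures are not rectified), "extrinsics" (4x4, takes a point from camera to world coordinates); the wrist camera has in their place "mount" (4x4, takes a point from camera to tool coordinates, whose origin is the TCP and whose axes are the flange's). Camera axes: x right, y down, z forward; pixel columns grow to the right and rows downward; lengths in mm; the calibration is good to about 2 mm. A picture is of the moment at which its call begins: read the wrist's pose just before it. There is no depth.
- manip.close_job(): hands the job in, once; it reports no verdict.
Trained networks look in the newest picture that a camera, given by its name, has taken for a name from the list of things; names that differ only in an ending like _2 or _b are one class to them, and where a whole thing is asked for, a point or a joint stands for the part that bears it (a point fixed in the world has none). Each returns a list of dicts, best first, with "confidence" (0 to 1); they miss things now and then, are a little off and sometimes report something else, mostly with a low value. They report only what shows in the picture. A call takes as long as a camera call. They do not tell look-alikes from the thing itself.
- finder.regions_of(label, camera): "region" (480x640 bool, what is visible of it) and "box" ([centre column, centre row, width, height] in pixels, round what is visible of it).
The state is a dict: "clock": time; "q": joint angles; "qvel": joint speeds; "effort": joint torques, N m; "tcp_pos": TCP position; "orientation": TCP orientation; "ft_force": force on the tool from outside, world axes, zero at the start; "torque": the same for the moment, N m; "gripper_width": finger opening in mm.
Only numpy, scipy, OpenCV 4.12 (cv2) and the standard library are available. Lean on these libraries where they do the work, as an engineer would, in place of code of your own. Each camera call takes 0.05 s, during which the arm holds its last target.

## Working session

There is one attempt and no reset: what is moved stays moved. The work goes in short steps, Python scripts to look and compute and a tool call to move; the robot and the scene stay as the last step left them, time stands still between calls to the robot, and variables do not carry over. Pictures are saved under pics/ and viewed, and the job is handed in when it is done.

Besides the shell and the picture viewer there is one more tool, called after ">>>" in YAML: its name, and indented under it one key for each argument. step_arm: Moves the arm, as the interface text tells. Shift numbers are shares of 40 mm and turn numbers shares of 5 degrees, none past 1 either way. Its arguments: {"type":"object","properties":{"series":{"type":"array"},"claw":{"type":"number"},"squeeze":{"type":"number"}},"required":["series"]}

```bash
ls; mkdir -p pics; python3 - <<'E'
from plant import manip, snapshot, finder
import cv2,numpy as np
s=manip.sense(); print(s)
for c in ["scene","top","wrist"]:
    d=snapshot(c); cv2.imwrite(f"pics/{c}0.png",d["img"][:,:,::-1])
    print(c,{k:(np.round(v,4).tolist() if not np.isscalar(v) else v) for k,v in d.items() if k!="img"})
E
```

```text
pics
{'clock': 0.0, 'q': array([-1.43010452e+00,  3.59478205e-01,  1.51141244e+00, -4.24440847e-06,
        1.27249739e+00, -1.15092695e-01]), 'qvel': array([ 0.00159478,  0.00015766, -0.00100471,  0.00051588, -0.00102295,
       -0.00083665]), 'effort': array([ 3.06429010e-04, -5.15379453e+01, -2.70724207e+01,  6.72722608e-02,
        3.51126166e-02, -1.01754790e-04]), 'tcp_pos': array([ 151.70193524, -579.80202355,  221.83315805]), 'orientation': array([ 9.91832448e-01,  1.27544463e-01, -1.35174813e-05, -8.97590821e-04]), 'ft_force': array([-0.91256512,  0.31673006, -0.03402219]), 'torque': array([-0.01283327, -0.00375469,  0.04248295]), 'gripper_width': 87.73556158453752}
scene {'fx': 563.392007904234, 'fy': 563.392007904234, 'cx': 310.2455867811272, 'cy': 244.62769878228363, 'dist': [-0.0263, 0.0, 0.0, 0.0, 0.0], 'extrinsics': [[-0.3524, 0.6947, -0.6271, 1159.7457], [0.9359, 0.2641, -0.2333, 233.5709], [0.0036, -0.669, -0.7432, 836.5034], [0.0, 0.0, 0.0, 1.0]]}
top {'fx': 445.9258265842773, 'fy': 445.9258265842773, 'cx': 320.90857849285214, 'cy': 239.14878436506774, 'dist': [-0.11, 0.0, 0.0, 0.0, 0.0], 'extrinsics': [[-0.026, -0.9879, 0.1528, 398.7847], [-0.9997, 0.0252, -0.0072, -10.8932], [0.0033, -0.153, -0.9882, 921.3015], [0.0, 0.0, 0.0, 1.0]]}
wrist {'fx': 410.3406437619535, 'fy': 410.3406437619535, 'cx': 317.04236504498795, 'cy': 236.0718250168028, 'dist': [0.0296, 0.0, 0.0, 0.0, 0.0], 'mount': [[-0.0002, -0.9674, -0.2532, 68.7237], [1.0, -0.0, -0.0005, 0.8508], [0.0005, -0.2532, 0.9674, -161.6103], [0.0, 0.0, 0.0, 1.0]]}
```

View pics/scene0.png

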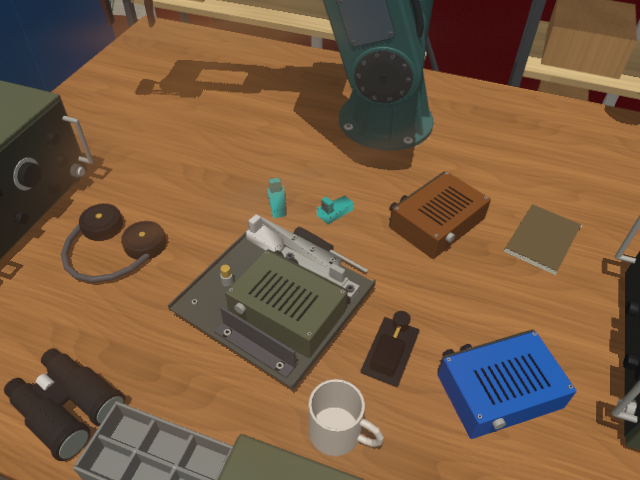

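View pics/top0.png

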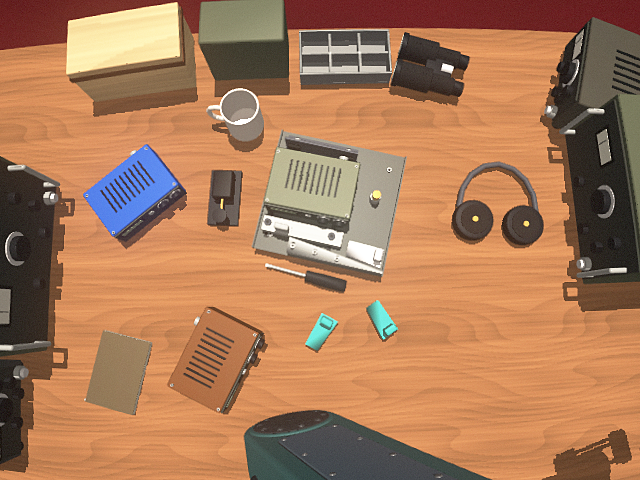

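```bash
python3 - <<'E'
from plant import manip, snapshot, finder
import cv2,numpy as np
for n in ["tray","bar","bar_lug","set_front","wedge","wedge_tab","stop","plug","screwdriver","mug","headphones","morse_key"]:
  for c in ["top","scene"]:
    try: print(n,c,[(round(r["confidence"],2),np.round(r["box"]).tolist()) for r in finder.regions_of(n,c)][:4])
    except Exception as e: print(n,c,e)
print(manip.sense()["clock"])
E
```

```text
tray top [(0.84, [329.0, 204.0, 154.0, 149.0]), (0.56, [304.0, 234.0, 86.0, 32.0])]
tray scene [(0.8, [270.0, 312.0, 208.0, 155.0])]
bar top [(0.8, [301.0, 232.0, 82.0, 31.0])]
bar scene [(0.6, [321.0, 275.0, 75.0, 60.0])]
bar_lug top [(0.96, [302.0, 234.0, 80.0, 32.0]), (0.25, [375.0, 196.0, 15.0, 11.0])]
bar_lug scene [(0.77, [324.0, 276.0, 77.0, 62.0])]
set_front top [(0.83, [314.0, 186.0, 99.0, 74.0]), (0.71, [136.0, 192.0, 102.0, 92.0]), (0.67, [218.0, 364.0, 97.0, 109.0])]
set_front scene [(0.97, [507.0, 385.0, 139.0, 109.0]), (0.86, [440.0, 215.0, 100.0, 83.0]), (0.6, [285.0, 304.0, 123.0, 109.0])]
wedge top [(0.95, [364.0, 257.0, 37.0, 25.0]), (0.63, [323.0, 330.0, 28.0, 39.0]), (0.58, [383.0, 319.0, 32.0, 36.0])]
wedge scene [(0.86, [277.0, 198.0, 18.0, 38.0]), (0.83, [264.0, 231.0, 36.0, 36.0]), (0.82, [338.0, 211.0, 37.0, 27.0])]
wedge_tab top [(0.64, [364.0, 259.0, 41.0, 30.0]), (0.59, [381.0, 320.0, 28.0, 38.0])]
wedge_tab scene [(0.7, [266.0, 233.0, 42.0, 39.0]), (0.66, [335.0, 210.0, 35.0, 26.0]), (0.56, [277.0, 198.0, 19.0, 40.0]), (0.36, [258.0, 342.0, 81.0, 72.0])]
stop top [(0.93, [320.0, 147.0, 76.0, 29.0]), (0.7, [327.0, 201.0, 154.0, 141.0])]
stop scene [(0.66, [258.0, 344.0, 82.0, 72.0])]
plug top [(0.55, [367.0, 255.0, 37.0, 23.0]), (0.46, [376.0, 199.0, 8.0, 12.0])]
plug scene [(0.64, [228.0, 275.0, 10.0, 21.0])]
screwdriver top [(0.69, [305.0, 277.0, 76.0, 28.0]), (0.69, [301.0, 232.0, 82.0, 32.0])]
screwdriver scene [(0.71, [330.0, 251.0, 73.0, 46.0])]
mug top [(0.73, [236.0, 114.0, 51.0, 52.0])]
mug scene [(0.76, [345.0, 417.0, 75.0, 77.0]), (0.2, [290.0, 302.0, 120.0, 106.0])]
headphones top [(0.9, [498.0, 202.0, 92.0, 83.0])]
headphones scene [(0.97, [113.0, 245.0, 105.0, 80.0]), (0.29, [264.0, 231.0, 41.0, 35.0])]
morse_key top [(0.81, [225.0, 197.0, 33.0, 56.0]), (0.58, [364.0, 258.0, 41.0, 26.0])]
morse_key scene [(0.61, [392.0, 349.0, 61.0, 72.0])]
1.35
```

The pictures show the tray near the centre of the top view: set at (314,186), bar at (302,233), wedge at (364,257). I'll zoom in for its corners.

```bash
python3 - <<'E'
import cv2
a=cv2.imread("pics/top0.png")[120:285,240:415]; cv2.imwrite("pics/topz.png",cv2.resize(a,None,fx=4,fy=4,interpolation=cv2.INTER_CUBIC)[:600])
cv2.imwrite("pics/topz.png",cv2.resize(a,(700,660),interpolation=cv2.INTER_CUBIC)[:600])
cv2.imwrite("pics/topz2.png",cv2.resize(a,(525,495),interpolation=cv2.INTER_CUBIC))
b=cv2.imread("pics/scene0.png")[205:395,160:385]; cv2.imwrite("pics/scenez.png",cv2.resize(b,(675,570),interpolation=cv2.INTER_CUBIC))
E
```

```text
(no output)
```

View pics/topz2.png

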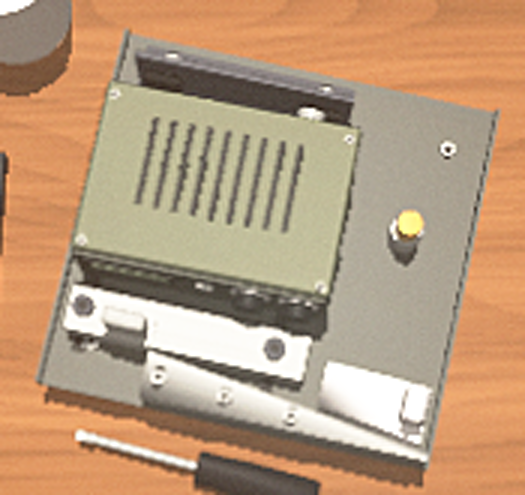

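View pics/scenez.png

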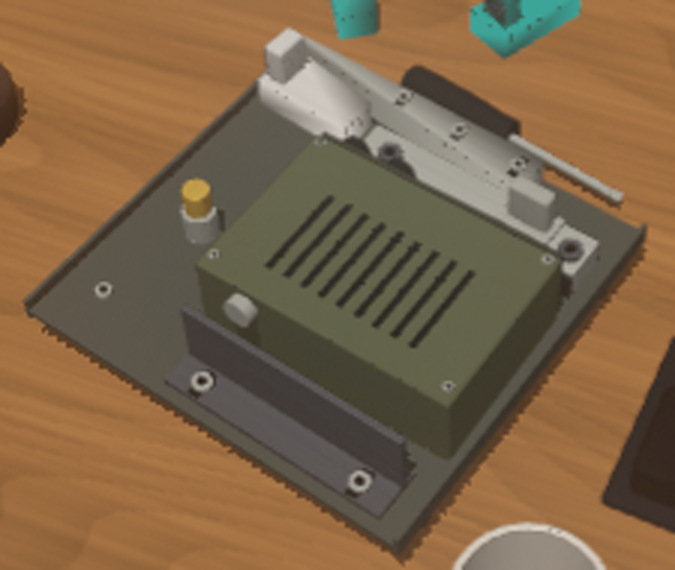

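```bash
cat > h.py <<'E'
import numpy as np,cv2
from scipy.optimize import least_squares
CAM={'top':dict(f=445.9258265842773,c=(320.90857849285214,239.14878436506774),d=[-0.11,0,0,0,0],E=[[-0.0260,-0.9879,0.1528,398.7847],[-0.9997,0.0252,-0.0072,-10.8932],[0.0033,-0.153,-0.9882,921.3015],[0,0,0,1]]),
'scene':dict(f=563.392007904234,c=(310.2455867811272,244.62769878228363),d=[-0.0263,0,0,0,0],E=[[-0.3524,0.6947,-0.6271,1159.7457],[0.9359,0.2641,-0.2333,233.5709],[0.0036,-0.669,-0.7432,836.5034],[0,0,0,1]])}
def proj(P,f,c,d,E):
    W=np.linalg.inv(np.array(E,float)); r,_=cv2.Rodrigues(W[:3,:3])
    K=np.array([[f,0,c[0]],[0,f,c[1]],[0,0,1.]])
    return cv2.projectPoints(np.array(P,float).reshape(-1,1,3),r,W[:3,3],K,np.array(d,float))[0][:,0]
def t2w(p,P):
    x,y,th=p[:3];P=np.atleast_2d(P).astype(float);c,s=np.cos(th),np.sin(th)
    return np.stack([x+c*P[:,0]-s*P[:,1],y+s*P[:,0]+c*P[:,1],P[:,2]+30],1)
E
python3 - <<'E'
from h import *
top=[((128,33),(124,112,8)),((497,112),(124,-157,8)),((430,462),(-132,-157,0)),((40,383),(-132,112,8))]
sc=[((28,303),(124,-157,8)),((400,545),(124,112,8)),((645,230),(-132,112,8))]
it=np.array([a for a,_ in top])/3+[240,120]; i2=np.array([a for a,_ in sc])/3+[160,205]
def res(p):
    return np.concatenate([(proj(t2w(p,[b for _,b in top]),**CAM['top'])-it).ravel(),(proj(t2w(p,[b for _,b in sc]),**CAM['scene'])-i2).ravel()])
best=least_squares(res,[550,-20,0.0],loss='soft_l1');p=best.x
print(p,np.degrees(p[2]));print(res(p).reshape(-1,2).round(1))
# overlays lug at travel 0..: top center x=-86.5+t
for t in (0,5,10):
  print(t,(proj(t2w(p,[(-86.5+t,58,52)]),**CAM['top'])-[240,120])*3,(proj(t2w(p,[(-86.5+t,58,52)]),**CAM['scene'])-[160,205])*3)
for q in [(-86.5,58,52),(-123,-110,52),(-104,0,24)]: print(q,t2w(p,[q]).round(1))
E
```

```text
[ 6.24679914e+02 -1.78503290e+01 -2.35861976e-01] -13.51389576901503
[[-2.5 -1.9]
 [ 0.5 -2.5]
 [-0.4  1.6]
 [-1.7 -0.4]
 [-2.4 -0.1]
 [-0.1 -1.4]
 [ 0.  -2.7]]
0 [[122.97346711 320.85267821]] [[531.87735032 184.22296691]]
5 [[124.71150742 313.31798632]] [[527.26022842 189.70845944]]
10 [[126.44730291 305.7971124 ]] [[522.61676732 195.22509049]]
(-86.5, 58, 52) [[554.1  58.8  82. ]]
(-123, -110, 52) [[479.4 -96.1  82. ]]
(-104, 0, 24) [[523.6   6.5  54. ]]
```

```bash
cat >> h.py <<'E'
from scipy.spatial.transform import Rotation as R
def plan(target,yaw,n=5,step=38,mx=5):
    from plant import manip
    s=manip.sense(); pos=s['tcp_pos'].copy(); Rm=R.from_quat(s['orientation'])
    Rt=R.from_matrix(np.array([[np.cos(yaw),np.sin(yaw),0],[np.sin(yaw),-np.cos(yaw),0],[0,0,-1.]]))
    rows=[]
    for i in range(n):
        d=np.array(target)-pos; L=np.linalg.norm(d); d=d*min(1,step/max(L,1e-9))
        rv=(Rm.inv()*Rt).as_rotvec(degrees=True); a=np.linalg.norm(rv); rv=rv*min(1,mx/max(a,1e-9))
        rows.append(np.r_[Rm.inv().apply(d)/40,rv/5].round(3).tolist()); pos=pos+d; Rm=Rm*R.from_rotvec(rv,degrees=True)
    print("t",round(s['clock'],2),"pos",s['tcp_pos'].round(1),"F",s['ft_force'].round(1),"w",round(s['gripper_width'],1),"end",pos.round(1)); 
    print(rows)
E
python3 -c "
from h import *
plan((560,-28,222),-0.236)"
```

```text
t 1.35 pos [ 151.8 -580.4  222.6] F [ 0.6 -0.   0.9] w 87.5 end [ 264.7 -427.6  222.4]
[[0.739, -0.596, 0.001, -0.0, 0.0, 1.0], [0.685, -0.659, 0.001, -0.0, 0.0, 1.0], [0.625, -0.716, 0.001, -0.0, 0.0, 1.0], [0.56, -0.767, 0.001, -0.0, 0.0, 1.0], [0.491, -0.813, 0.001, -0.0, 0.0, 1.0]]
```

>>> step_arm:
  series:
    - [[0.74,-0.6,0,0,0,1],[0.68,-0.66,0,0,0,1],[0.62,-0.72,0,0,0,1],[0.56,-0.77,0,0,0,1],[0.49,-0.81,0,0,0,1]]
  claw: 1

```text
clock: 1.77
tcp_pos: [264.4, -431.2, 221.7]
orientation: [0.995, -0.103, 0.0, 0.003]
ft_force: [0.9, 0.6, -0.6]
gripper_width: 57.9
```

```bash
python3 -c "
from h import *
plan((560,-28,222),-0.236)"
```

```text
t 1.77 pos [ 264.4 -431.2  221.7] F [ 0.9  0.6 -0.6] w 57.9 end [ 376.7 -277.9  221.8]
[[0.392, -0.865, -0.006, 0.075, -0.009, 0.332], [0.367, -0.876, -0.0, -0.0, 0.0, -0.0], [0.367, -0.876, -0.0, 0.0, -0.0, 0.0], [0.367, -0.876, -0.0, -0.0, 0.0, 0.0], [0.367, -0.876, -0.0, 0.0, -0.0, 0.0]]
```

>>> step_arm:
  series:
    - [[0.39,-0.87,0,0,0,0.33],[0.37,-0.88,0,0,0,0],[0.37,-0.88,0,0,0,0],[0.37,-0.88,0,0,0,0],[0.37,-0.88,0,0,0,0]]

```text
clock: 2.18
tcp_pos: [382.2, -270.5, 221.6]
orientation: [0.992, -0.123, 0.001, 0.004]
ft_force: [0.3, -0.5, 0.3]
gripper_width: 24.5
```

>>> step_arm:
  series:
    - [[0.37,-0.88,0,0,0,0],[0.37,-0.88,0,0,0,0],[0.37,-0.88,0,0,0,0],[0.37,-0.88,0,0,0,0],[0.37,-0.88,0,0,0,0]]

```text
clock: 2.6
tcp_pos: [501.4, -109.1, 221.9]
orientation: [0.992, -0.123, 0.003, 0.005]
ft_force: [0.9, 0.1, 0.3]
gripper_width: 0.9
```

```bash
python3 -c "
from h import *
plan((560,-28,222),-0.236)"
```

```text
t 2.6 pos [ 501.4 -109.1  221.9] F [0.9 0.1 0.3] w 0.9 end [560. -28. 222.]
[[0.351, -0.883, -0.006, 0.109, -0.083, -0.119], [0.361, -0.879, -0.001, -0.0, -0.0, 0.0], [0.228, -0.557, -0.0, 0.0, -0.0, 0.0], [0.0, 0.0, 0.0, -0.0, 0.0, 0.0], [0.0, 0.0, 0.0, 0.0, 0.0, 0.0]]
```

>>> step_arm:
  series:
    - [[0.35,-0.88,0,0.11,-0.08,-0.12],[0.36,-0.88,0,0,0,0],[0.23,-0.56,0,0,0,0],[0,0,0,0,0,0]]

```text
clock: 2.93
tcp_pos: [566.5, -17.1, 222.5]
orientation: [0.993, -0.115, 0.002, -0.001]
ft_force: [0.1, 1.0, 0.2]
gripper_width: 0.7
```

```bash
python3 - <<'E'
from h import *
from plant import manip,snapshot
s=manip.sense(); d=snapshot("wrist"); cv2.imwrite("pics/w1.png",d["img"][:,:,::-1])
T=np.eye(4);T[:3,:3]=R.from_quat(s['orientation']).as_matrix();T[:3,3]=s['tcp_pos']
E=T@np.array(d['mount']); np.savez('w1.npz',E=E,f=d['fx'],c=[d['cx'],d['cy']],d=d['dist'],mount=d['mount'])
print(s['clock'],s['tcp_pos'],s['orientation'],s['ft_force'])
E
```

```text
2.9333 [566.53712233 -17.09074943 222.46362224] [ 0.99341344 -0.11455643  0.00217925 -0.00134419] [0.13595835 0.95461847 0.15948769]
```

View pics/w1.png

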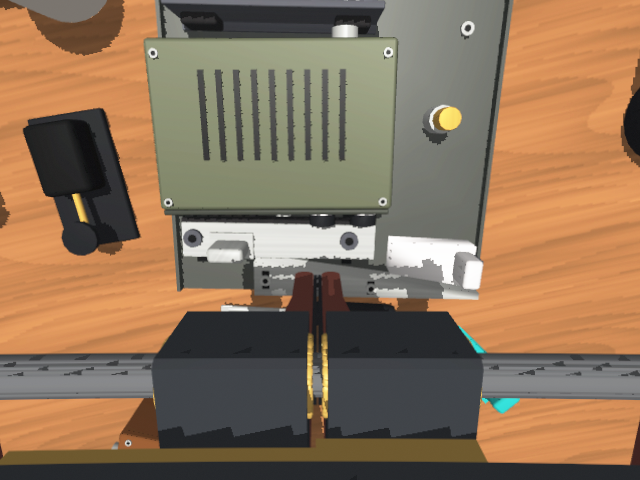

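The wrist view shows the lug top near (228,247), wedge (432,258), tab (468,270), bar behind the set; zooming to fit the tray pose.

```bash
python3 - <<'E'
import cv2
a=cv2.imread("pics/w1.png")[195:315,150:350]; cv2.imwrite("pics/w1a.png",cv2.resize(a,None,fx=4,fy=4,interpolation=cv2.INTER_CUBIC))
a=cv2.imread("pics/w1.png")[195:315,330:530]; cv2.imwrite("pics/w1b.png",cv2.resize(a,None,fx=4,fy=4,interpolation=cv2.INTER_CUBIC))
E
```

```text
(no output)
```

View pics/w1a.png

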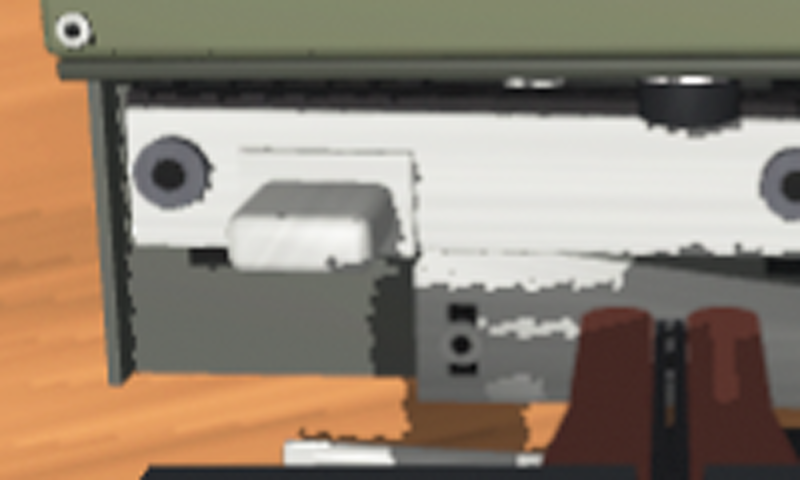

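View pics/w1b.png

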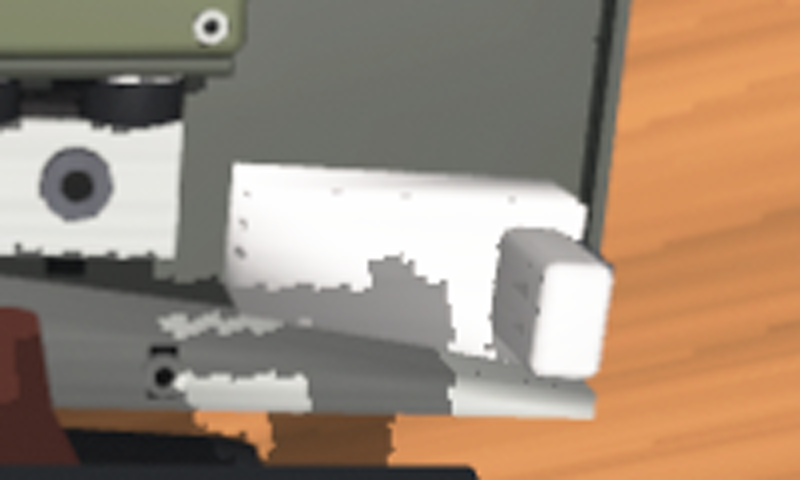

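```bash
cat > fit.py <<'E'
from h import *
w=np.load('w1.npz'); W=dict(f=float(w['f']),c=tuple(w['c']),d=w['d'].tolist(),E=w['E'])
A=lambda u,v:(150+u/4,195+v/4); B=lambda u,v:(330+u/4,195+v/4); Tz=lambda u,v:(240+u/3,120+v/3); S=lambda u,v:(160+u/3,205+v/3)
# (cam, px, func(t)->point)
obs=[('w',A(111,385),lambda p:(-132,112,8)),('w',A(302,242),lambda p:(-86.5+p[3],58,52)),
('w',A(133,246),lambda p:(-96.5+p[3],100,22)),('w',B(178,258),lambda p:(-96.5+p[3],-62,22)),
('w',B(570,320),lambda p:(p[4],p[5],52)),('w',B(232,165),lambda p:(p[4]+16,p[5]+59,22)),
('w',(511,0),None),
('top',Tz(128,33),lambda p:(124,112,8)),('top',Tz(497,112),lambda p:(124,-157,8)),('top',Tz(40,383),lambda p:(-132,112,8)),
('scene',S(28,303),lambda p:(124,-157,8)),('scene',S(400,545),lambda p:(124,112,8)),('scene',S(645,230),lambda p:(-132,112,8)),
('top',Tz(127,316),lambda p:(-86.5+p[3],58,52)),('top',Tz(415,397),lambda p:(p[4],p[5],52)),
('scene',S(538,190),lambda p:(-86.5+p[3],58,52)),('scene',S(287,45),lambda p:(p[4],p[5],52))]
obs=[o for o in obs if o[2]]
C={'w':W,**CAM}
def res(p):
    out=[]
    for c,px,f in obs:
        dd=dict(C[c]); 
        P=t2w(p,[f(p)])
        P=P+ {'w':np.r_[p[6:8],0],'top':np.r_[p[8:10],0],'scene':np.r_[p[10:12],0]}[c]
        out.append((proj(P,**dd)[0]-px)*(1.0 if c=='w' else 0.7))
    return np.r_[np.ravel(out),p[6:12]/2]
p=least_squares(res,[624,-18,-.236,0,-120,-140]+[0]*6).x
if __name__=='__main__':
    print(p.round(3),np.degrees(p[2]).round(2))
    for o,r in zip(obs,res(p)[:-6].reshape(-1,2)): print(o[0],np.round(o[1]),r.round(1))
    for q in [(-86.5+p[3],58,52),(p[4],p[5],52)]: print(q,t2w(p,[q]).round(1))
E
python3 fit.py
```

```text
[ 6.24200e+02 -1.82550e+01 -2.51000e-01  2.60000e+00 -9.22540e+01
 -1.32304e+02  6.33000e-01 -1.32300e+00 -1.47700e+00 -1.29000e+00
  8.45000e-01  2.61300e+00] -14.37
w [178. 291.] [-0.3  0.1]
w [226. 256.] [-0.5  0.5]
w [183. 256.] [ 0.2 -0.7]
w [374. 260.] [0.3 0.2]
w [472. 275.] [-1.4 -3.4]
w [388. 236.] [1.5 3.7]
top [283. 131.] [-0.4 -1.1]
top [406. 157.] [ 1.4 -0.3]
top [253. 248.] [-1.1 -0.3]
scene [169. 306.] [-0.9 -0.7]
scene [293. 387.] [-0.3 -0.4]
scene [375. 282.] [ 1.1 -0.8]
top [282. 225.] [-0.5  0.5]
top [378. 252.] [-0.2 -0. ]
scene [339. 268.] [-1.   0.1]
scene [256. 220.] [-0.3  0.4]
(np.float64(-83.90026587155337), 58, 52) [[557.3  58.7  82. ]]
(np.float64(-92.25426883287199), np.float64(-132.30446602857052), 52) [[ 502.  -123.5   82. ]]
```

```bash
cat > go.py <<'E'
import sys,io
from fit import *
# go.py x y z(world) [n step]
x,y,z=map(float,sys.argv[1:4]); n=int(sys.argv[4]) if len(sys.argv)>4 else 5; st=float(sys.argv[5]) if len(sys.argv)>5 else 38
g=t2w(p,[(x,y,0)])[0]+np.r_[p[6:8],0]; g[2]=z
from plant import manip
s=manip.sense(); q=s['tcp_pos']-np.r_[p[6:8],0]; c,sn=np.cos(p[2]),np.sin(p[2]); d=q[:2]-p[:2]
print("goal",g.round(1),"tcp tray",round(c*d[0]+sn*d[1],1),round(-sn*d[0]+c*d[1],1),"Ftray",round(c*s['ft_force'][0]+sn*s['ft_force'][1],1),round(-sn*s['ft_force'][0]+c*s['ft_force'][1],1))
plan(g,p[2],n,st)
E
python3 go.py -108 58 110
```

```text
goal [534.6  63.4 110. ] tcp tray -58.0 -13.7 Ftray -0.3 0.8
t 2.98 pos [565.3 -18.4 222.3] F [-0.1  0.8  0.4] w 0.1 end [534.6  63.4 110. ]
[[-0.326, -0.484, 0.75, -0.024, -0.034, 0.243], [-0.334, -0.479, 0.75, 0.0, -0.0, -0.0], [-0.334, -0.479, 0.75, 0.0, 0.0, -0.0], [-0.249, -0.356, 0.558, -0.0, -0.0, -0.0], [0.0, 0.0, 0.0, 0.0, -0.0, -0.0]]
```

>>> step_arm:
  series:
    - [[-0.33,-0.48,0.75,0,0,0.24],[-0.33,-0.48,0.75,0,0,0],[-0.33,-0.48,0.75,0,0,0],[-0.25,-0.36,0.56,0,0,0],[0,0,0,0,0,0]]
  squeeze: 40

```text
clock: 3.4
tcp_pos: [535.8, 59.7, 108.8]
orientation: [0.992, -0.127, 0.006, 0.001]
ft_force: [-1.3, 0.1, -0.0]
gripper_width: 0.5
```

```bash
python3 go.py -108 58 60
```

```text
goal [534.6  63.4  60. ] tcp tray -105.9 54.7 Ftray -1.3 -0.3
t 3.4 pos [535.8  59.7 108.8] F [-1.3  0.1 -0. ] w 0.5 end [534.6  63.4  60. ]
[[-0.051, -0.066, 0.946, 0.013, -0.13, -0.045], [-0.012, -0.019, 0.274, 0.0, -0.0, -0.0], [0.0, 0.0, 0.0, -0.0, -0.0, -0.0], [0.0, 0.0, 0.0, 0.0, 0.0, -0.0], [0.0, 0.0, 0.0, -0.0, 0.0, -0.0]]
```

>>> step_arm:
  series:
    - [[-0.06,-0.07,0.5,0,-0.13,-0.05],[0,0,0.2,0,0,0],[0,0,0,0,0,0]]

```text
clock: 3.65
tcp_pos: [533.2, 59.7, 81.0]
orientation: [0.992, -0.125, -0.001, 0.002]
ft_force: [1.3, 0.1, 0.3]
gripper_width: 0.2
```

```bash
cat > pic.py <<'E'
import sys,cv2
from plant import snapshot
d=snapshot(sys.argv[2] if len(sys.argv)>2 else "wrist"); cv2.imwrite("pics/%s.png"%sys.argv[1],d["img"][:,:,::-1])
E
python3 pic.py w2; python3 go.py -108 58 60
```

```text
goal [534.6  63.4  60. ] tcp tray -108.2 54.0 Ftray -0.5 -0.3
t 3.7 pos [533.4  59.6  81.6] F [-0.5 -0.1  0.6] w 0.5 end [534.6  63.4  60. ]
[[0.006, -0.101, 0.54, 0.036, 0.005, 0.007], [0.0, 0.0, 0.0, -0.0, -0.0, 0.0], [0.0, 0.0, 0.0, 0.0, -0.0, 0.0], [0.0, 0.0, 0.0, 0.0, -0.0, 0.0], [0.0, 0.0, 0.0, 0.0, -0.0, 0.0]]
```

View pics/w2.png

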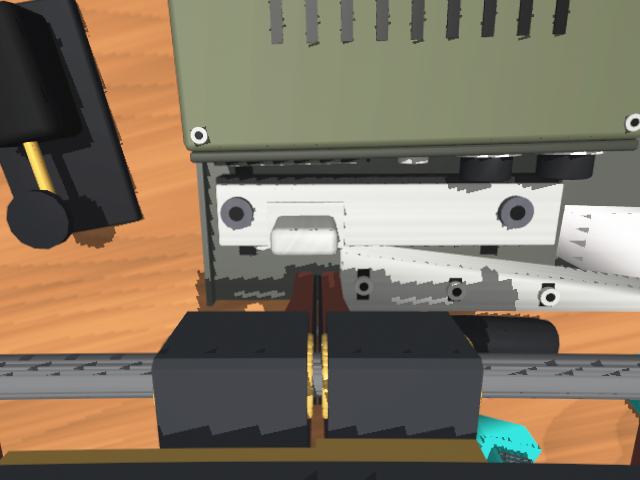

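>>> step_arm:
  series:
    - [[0,-0.13,0.54,0,0,0],[0,0,0,0,0,0]]

```text
clock: 3.87
tcp_pos: [537.4, 62.4, 62.6]
orientation: [0.992, -0.126, 0.002, 0.002]
ft_force: [-0.9, 0.2, -1.2]
gripper_width: 0.8
```

```bash
python3 go.py -108 58 60 1
```

```text
goal [534.6  63.4  60. ] tcp tray -105.0 57.7 Ftray -0.9 -0.0
t 3.87 pos [537.4  62.4  62.6] F [-0.9  0.2 -1.2] w 0.8 end [534.6  63.4  60. ]
[[-0.075, -0.008, 0.066, 0.029, -0.056, -0.019]]
```

>>> step_arm:
  series:
    - [[0.1,0,0.06,0,0,0],[0.1,0,0,0,0,0]]

```text
clock: 4.03
tcp_pos: [544.8, 59.2, 62.3]
orientation: [0.992, -0.126, 0.002, 0.002]
ft_force: [-3.1, 1.3, -2.1]
gripper_width: 0.4
```

```bash
python3 go.py -100 58 60 1
```

```text
goal [542.3  61.4  60. ] tcp tray -97.1 56.4 Ftray -3.3 0.5
t 4.03 pos [544.8  59.2  62.3] F [-3.1  1.3 -2.1] w 0.4 end [542.3  61.4  60. ]
[[-0.073, -0.04, 0.057, 0.032, -0.043, -0.03]]
```

>>> step_arm:
  series:
    - [[0.06,-0.02,0.03,0,0,0],[0.06,0,0,0,0,0]]

```text
clock: 4.2
tcp_pos: [550.0, 57.8, 62.7]
orientation: [0.992, -0.127, 0.001, 0.002]
ft_force: [-4.0, 2.3, -4.4]
gripper_width: -0.1
```

```bash
python3 go.py -100 58 60 1
```

```text
goal [542.3  61.4  60. ] tcp tray -91.7 56.4 Ftray -4.4 1.3
t 4.2 pos [550.   57.8  62.7] F [-4.   2.3 -4.4] w -0.1 end [542.3  61.4  60. ]
[[-0.207, -0.04, 0.067, 0.034, -0.039, -0.039]]
```

>>> step_arm:
  series:
    - [[0.05,-0.02,0,0,0,0],[0.05,0,0,0,0,0]]

```text
clock: 4.37
tcp_pos: [551.4, 57.4, 62.9]
orientation: [0.992, -0.127, -0.001, 0.002]
ft_force: [-5.3, 4.6, -0.3]
gripper_width: 0.5
```

```bash
python3 pic.py w3; python3 go.py -100 58 60 1
```

```text
goal [542.3  61.4  60. ] tcp tray -90.0 56.3 Ftray -5.2 0.3
t 4.42 pos [551.7  57.3  62.9] F [-4.9  1.5  0.7] w 0.4 end [542.3  61.4  60. ]
[[-0.251, -0.041, 0.072, 0.048, 0.024, -0.042]]
```

View pics/w3.png

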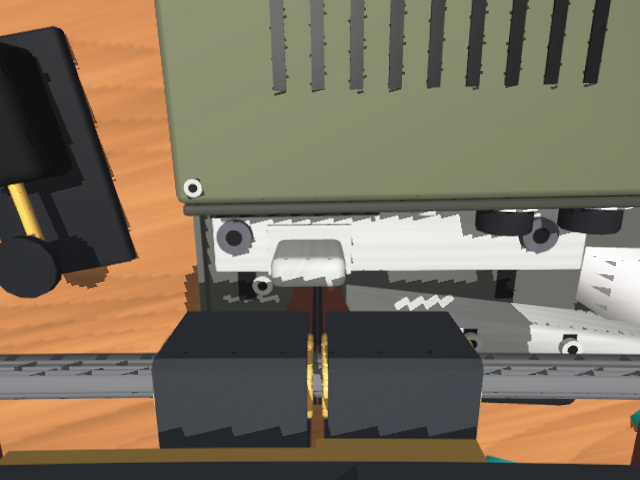

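>>> step_arm:
  series:
    - [[0.06,-0.03,0,0,0,0],[0.06,0,0,0,0,0],[0.06,0,0,0,0,0]]

```text
clock: 4.67
tcp_pos: [553.5, 57.3, 62.8]
orientation: [0.992, -0.127, -0.007, 0.002]
ft_force: [-6.9, 2.9, 4.1]
gripper_width: 0.6
```

>>> step_arm:
  series:
    - [[0.07,0,0,0,0,0],[0.07,0,0,0,0,0]]

```text
clock: 4.83
tcp_pos: [554.5, 57.0, 62.9]
orientation: [0.992, -0.127, -0.011, 0.002]
ft_force: [-7.7, 2.9, 3.6]
gripper_width: 0.5
```

```bash
python3 go.py -80 58 60 1
```

```text
goal [561.7  56.5  60. ] tcp tray -87.2 56.8 Ftray -8.1 0.9
t 4.83 pos [554.5  57.   62.9] F [-7.7  2.9  3.6] w 0.5 end [561.7  56.5  60. ]
[[0.18, -0.032, 0.069, 0.075, 0.246, -0.039]]
```

>>> step_arm:
  series:
    - [[0.07,0,0,0,0.1,0],[0.07,0,0,0,0.1,0],[0.07,0,0,0,0.1,0]]

```text
clock: 5.08
tcp_pos: [557.0, 56.4, 62.8]
orientation: [0.992, -0.127, -0.004, 0.003]
ft_force: [-6.2, 2.3, 1.5]
gripper_width: 0.6
```

```bash
python3 go.py -80 58 60 1
```

```text
goal [561.7  56.5  60. ] tcp tray -84.5 56.8 Ftray -6.6 0.7
t 5.08 pos [557.   56.4  62.8] F [-6.2  2.3  1.5] w 0.6 end [561.7  56.5  60. ]
[[0.113, -0.032, 0.069, 0.083, 0.074, -0.039]]
```

>>> step_arm:
  series:
    - [[0.07,0,0,0,0.06,0],[0.07,0,0,0,0.06,0],[0.07,0,0,0,0.06,0]]

```text
clock: 5.33
tcp_pos: [558.8, 55.9, 62.7]
orientation: [0.992, -0.127, -0.002, 0.004]
ft_force: [-6.6, 2.3, 2.0]
gripper_width: 0.6
```

```bash
python3 pic.py w4; python3 go.py -80 58 60 1
```

```text
goal [561.7  56.5  60. ] tcp tray -82.5 56.8 Ftray -6.5 1.4
t 5.38 pos [559.   55.9  62.8] F [-5.9  3.   0.4] w 0.6 end [561.7  56.5  60. ]
[[0.062, -0.031, 0.068, 0.093, 0.021, -0.036]]
```

View pics/w4.png

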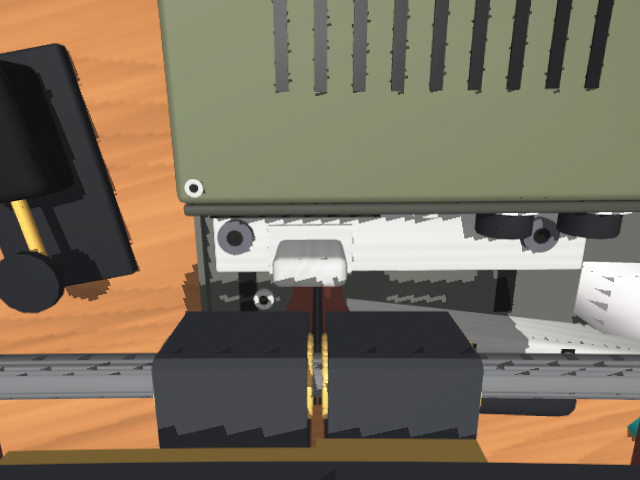

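>>> step_arm:
  series:
    - [[0.07,0,0,0,0.05,0],[0.07,0,0,0,0.05,0],[0.07,0,0,0,0.05,0],[0.07,0,0,0,0.05,0]]

```text
clock: 5.72
tcp_pos: [561.5, 55.3, 62.7]
orientation: [0.992, -0.126, -0.001, 0.005]
ft_force: [-6.6, 2.6, 1.5]
gripper_width: 0.4
```

```bash
python3 pic.py s5 scene; python3 pic.py t5 top; python3 go.py -80 58 60 1; python3 -c "
import cv2
b=cv2.imread('pics/s5.png')[205:395,160:385]; cv2.imwrite('pics/s5z.png',cv2.resize(b,(675,570),interpolation=cv2.INTER_CUBIC))
a=cv2.imread('pics/t5.png')[120:285,240:415]; cv2.imwrite('pics/t5z.png',cv2.resize(a,(525,495),interpolation=cv2.INTER_CUBIC))"
```

```text
goal [561.7  56.5  60. ] tcp tray -79.7 56.8 Ftray -7.0 0.3
t 5.82 pos [561.7  55.2  62.7] F [-6.7  2.   1. ] w 0.4 end [561.7  56.5  60. ]
[[-0.008, -0.031, 0.068, 0.105, -0.005, -0.032]]
```

View pics/s5z.png

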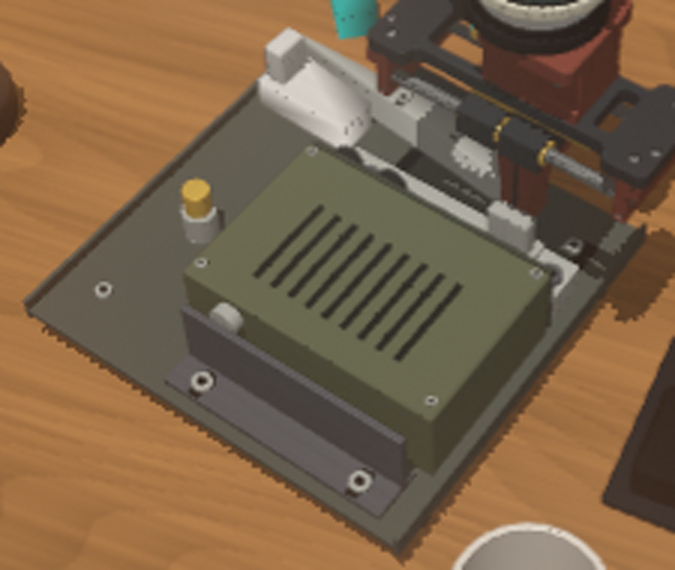

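>>> step_arm:
  series:
    - [[0.07,0,0,0.04,0.05,0],[0.07,0,0,0.04,0.05,0],[0.07,0,0,0.04,0.05,0]]

```text
clock: 6.07
tcp_pos: [563.5, 54.8, 62.7]
orientation: [0.992, -0.126, 0.001, -0.0]
ft_force: [-7.1, 3.2, 2.2]
gripper_width: 0.3
```

>>> step_arm:
  series:
    - [[0.07,0,0,0.02,0.05,0],[0.07,0,0,0.02,0.05,0]]

```text
clock: 6.23
tcp_pos: [563.6, 54.8, 62.6]
orientation: [0.992, -0.126, 0.0, -0.002]
ft_force: [-7.9, 3.5, 4.9]
gripper_width: 0.4
```

```bash
python3 go.py -80 58 60 1
```

```text
goal [561.7  56.5  60. ] tcp tray -77.8 56.9 Ftray -8.5 1.4
t 6.23 pos [563.6  54.8  62.6] F [-7.9  3.5  4.9] w 0.4 end [561.7  56.5  60. ]
[[-0.056, -0.028, 0.066, -0.043, -0.002, -0.024]]
```

>>> step_arm:
  series:
    - [[0.09,0,0,-0.02,0.05,0],[0.09,0,0,-0.02,0.05,0]]

```text
clock: 6.4
tcp_pos: [563.6, 54.7, 62.6]
orientation: [0.992, -0.126, -0.002, -0.0]
ft_force: [-10.4, 4.5, 7.9]
gripper_width: 0.1
```

```bash
python3 go.py -80 58 60 1
```

```text
goal [561.7  56.5  60. ] tcp tray -77.8 56.8 Ftray -11.2 1.8
t 6.4 pos [563.6  54.7  62.6] F [-10.4   4.5   7.9] w 0.1 end [561.7  56.5  60. ]
[[-0.055, -0.03, 0.066, 0.004, 0.049, -0.028]]
```

>>> step_arm:
  series:
    - [[0.12,0,-0.02,0,0.05,0],[0.12,0,-0.02,0,0.05,0]]

```text
clock: 6.57
tcp_pos: [563.4, 54.7, 62.8]
orientation: [0.992, -0.126, -0.007, -0.0]
ft_force: [-10.4, 3.9, 0.8]
gripper_width: 0.6
```

```bash
python3 go.py -80 58 60 1
```

```text
goal [561.7  56.5  60. ] tcp tray -77.9 56.7 Ftray -11.1 1.2
t 6.57 pos [563.4  54.7  62.8] F [-10.4   3.9   0.8] w 0.6 end [561.7  56.5  60. ]
[[-0.051, -0.031, 0.07, 0.017, 0.153, -0.03]]
```

>>> step_arm:
  series:
    - [[0.13,0,0,0,0.2,0],[0.13,0,0,0,0.2,0]]

```text
clock: 6.73
tcp_pos: [563.6, 54.5, 61.9]
orientation: [0.992, -0.126, 0.001, 0.002]
ft_force: [-13.4, 5.0, 8.9]
gripper_width: 0.7
```

```bash
python3 pic.py t6 top; python3 pic.py s6 scene; python3 go.py -80 58 60 1; python3 -c "
import cv2
b=cv2.imread('pics/s6.png')[205:395,160:385]; cv2.imwrite('pics/s6z.png',cv2.resize(b,(675,570),interpolation=cv2.INTER_CUBIC))"
```

```text
goal [561.7  56.5  60. ] tcp tray -77.7 56.5 Ftray -12.6 1.6
t 6.83 pos [563.6  54.4  61.9] F [-11.8   4.7   5.6] w 0.6 end [561.7  56.5  60. ]
[[-0.057, -0.037, 0.047, 0.035, -0.035, -0.031]]
```

View pics/s6z.png

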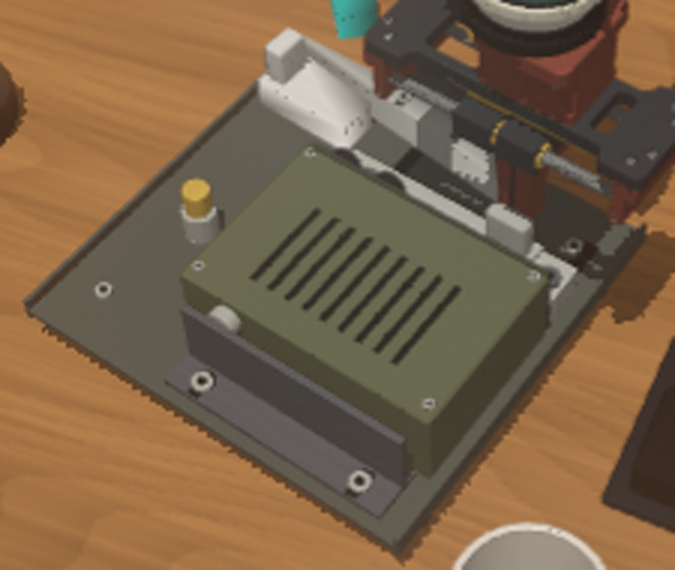

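>>> step_arm:
  series:
    - [[0.16,0,0,0,0.12,0],[0.16,0,0,0,0.12,0]]

```text
clock: 7.0
tcp_pos: [563.5, 54.1, 61.3]
orientation: [0.992, -0.126, 0.0, 0.002]
ft_force: [-15.5, 5.9, 10.9]
gripper_width: 0.4
```

```bash
python3 go.py -80 58 60 1
```

```text
goal [561.7  56.5  60. ] tcp tray -77.7 56.2 Ftray -16.4 1.9
t 7.0 pos [563.5  54.1  61.3] F [-15.5   5.9  10.9] w 0.4 end [561.7  56.5  60. ]
[[-0.058, -0.045, 0.031, 0.056, -0.016, -0.032]]
```

>>> step_arm:
  series:
    - [[0.17,0,-0.03,0,0.05,0],[0.17,0,-0.03,0,0.05,0]]

```text
clock: 7.17
tcp_pos: [563.3, 54.1, 61.4]
orientation: [0.992, -0.126, -0.008, 0.002]
ft_force: [-14.0, 7.1, 3.2]
gripper_width: 0.9
```

```bash
python3 go.py -100 58 60 1
```

```text
goal [542.3  61.4  60. ] tcp tray -77.9 56.1 Ftray -15.3 3.4
t 7.17 pos [563.3  54.1  61.4] F [-14.    7.1   3.2] w 0.9 end [542.3  61.4  60. ]
[[-0.552, -0.046, 0.044, 0.073, 0.165, -0.034]]
```

>>> step_arm:
  series:
    - [[-0.2,0,0,0,0.1,0],[-0.4,0,0,0,0,0],[0,0,-0.9,0,0,0],[0,0.5,-0.9,0,0,0],[0,0.8,-0.6,0,0,0]]

```text
clock: 7.58
tcp_pos: [526.3, 13.5, 157.3]
orientation: [0.992, -0.124, -0.006, 0.003]
ft_force: [1.1, -0.7, 1.1]
gripper_width: 0.3
```

>>> step_arm:
  series:
    - [[0.3,0.9,-0.3,0,0,0],[0.2,0.7,0,0,0,0],[0,0,0,0,0,0]]

```text
clock: 7.83
tcp_pos: [537.4, -60.7, 180.2]
orientation: [0.992, -0.123, 0.005, 0.005]
ft_force: [-0.0, 0.4, -0.4]
gripper_width: 0.5
```

```bash
python3 - <<'E'
from h import *
from plant import manip,snapshot
s=manip.sense(); d=snapshot("wrist"); cv2.imwrite("pics/w7.png",d["img"][:,:,::-1])
T=np.eye(4);T[:3,:3]=R.from_quat(s['orientation']).as_matrix();T[:3,3]=s['tcp_pos']
np.savez('w7.npz',E=T@np.array(d['mount']),f=d['fx'],c=[d['cx'],d['cy']],d=d['dist'])
E
python3 pic.py t7 top; python3 go.py -96 -160 62 5
python3 -c "
import cv2
b=cv2.imread('pics/t7.png')[120:285,240:415]; cv2.imwrite('pics/t7z.png',cv2.resize(b,(525,495),interpolation=cv2.INTER_CUBIC))"
```

```text
goal [ 492.1 -150.8   62. ] tcp tray -76.1 -58.3 Ftray -0.3 0.4
t 7.93 pos [536.7 -57.2 179.3] F [-0.2  0.4  0.1] w 0.6 end [ 492.1 -150.8   62. ]
[[-0.129, 0.612, 0.715, 0.07, -0.093, 0.054], [-0.121, 0.617, 0.712, -0.0, 0.0, 0.0], [-0.121, 0.617, 0.712, 0.0, -0.0, 0.0], [-0.121, 0.617, 0.712, -0.0, -0.0, 0.0], [-0.014, 0.074, 0.085, 0.0, -0.0, 0.0]]
```

View pics/w7.png

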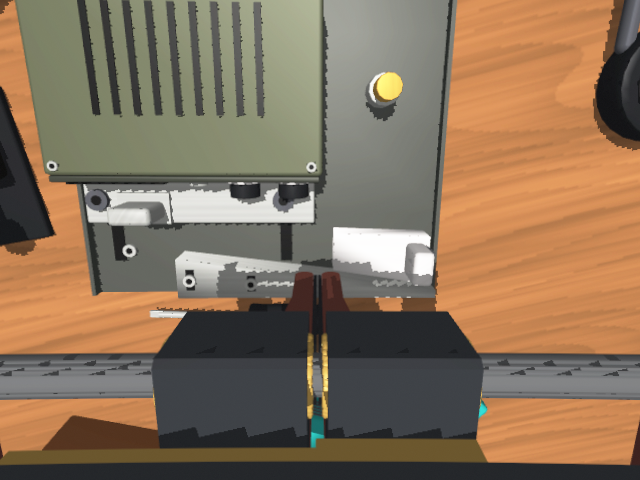

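View pics/t7z.png

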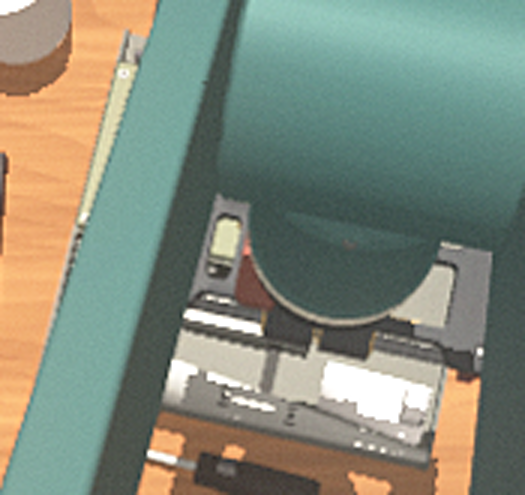

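```bash
python3 -c "
import cv2
b=cv2.imread('pics/w7.png')[150:310,70:230]; c=cv2.imread('pics/w7.png')[150:310,290:450]
cv2.imwrite('pics/w7z.png',cv2.resize(cv2.hconcat([b,c]),(800,400),interpolation=cv2.INTER_CUBIC))"
cat > bp.py <<'E'
from fit import *
def bp(npz,px,h):
    w=np.load(npz);f=float(w['f']);c=w['c'];E=w['E']
    u=cv2.undistortPoints(np.array([[px]],float),np.array([[f,0,c[0]],[0,f,c[1]],[0,0,1]]),w['d'])[0,0]
    d=E[:3,:3]@np.r_[u,1];o=E[:3,3];q=o+d*((h+30-o[2])/d[2])-np.r_[p[6:8],0];d=q[:2]-p[:2];cc,s=np.cos(p[2]),np.sin(p[2])
    return np.round([cc*d[0]+s*d[1],-s*d[0]+cc*d[1]],1)
E
```

```text
(no output)
```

View pics/w7z.png

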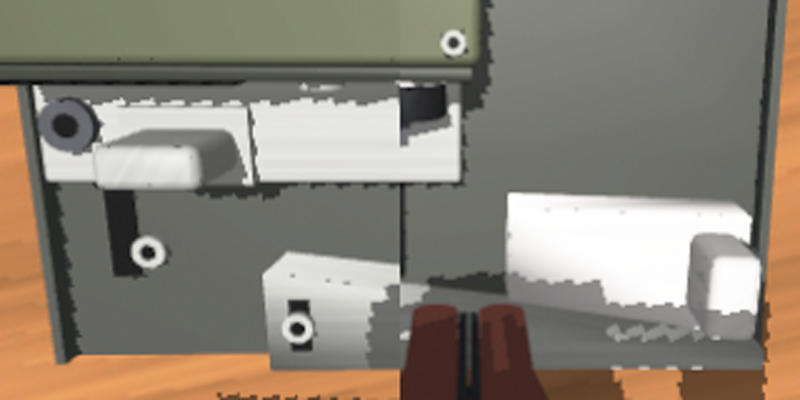

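```bash
python3 - <<'E'
from bp import *
L=lambda u,v:(70+u/2.5,150+v/2.5); Rr=lambda u,v:(290+(u-400)/2.5,150+v/2.5)
for n,px,h in [('bar back L',L(45,180),22),('bar back R',Rr(460,183),22),('lug top c',L(147,165),52),('wedge lead front',Rr(508,193),22),('wedge tail front',Rr(750,215),22),('tab top c',Rr(731,293),52),('tab top backR',Rr(755,338),52),('ramp front L top',L(288,252),24),('ramp backL',L(272,370),24),('tray corner',L(62,362),8)]:
    print(n,bp('w7.npz',px,h))
E
```

```text
bar back L [-70.  100.3]
bar back R [-70.3 -61.1]
lug top c [-59.5  57.5]
wedge lead front [-73.3 -75. ]
wedge tail front [ -79.7 -145.8]
tab top c [ -93.6 -133.5]
tab top backR [-106.4 -140.8]
ramp front L top [-90.7  32.5]
ramp backL [-127.5   39.9]
tray corner [-131.3  110.3]
```

```bash
python3 go.py -95 -170 110 5
```

```text
goal [ 490.6 -160.7  110. ] tcp tray -76.1 -58.3 Ftray -0.3 0.4
t 7.93 pos [536.7 -57.2 179.3] F [-0.2  0.4  0.1] w 0.6 end [ 490.6 -160.7  110. ]
[[-0.143, 0.795, 0.5, 0.07, -0.093, 0.054], [-0.135, 0.799, 0.496, -0.0, 0.0, 0.0], [-0.135, 0.799, 0.496, 0.0, -0.0, 0.0], [-0.067, 0.396, 0.246, -0.0, -0.0, 0.0], [0.0, 0.0, 0.0, 0.0, -0.0, 0.0]]
```

>>> step_arm:
  series:
    - [[-0.14,0.8,0.45,0.07,-0.09,0.05],[-0.14,0.8,0.45,0,0,0],[-0.14,0.8,0.45,0,0,0],[-0.07,0.4,0.25,0,0,0],[0,0,0,0,0,0]]

```text
clock: 8.35
tcp_pos: [494.2, -158.2, 114.2]
orientation: [0.993, -0.121, 0.004, -0.001]
ft_force: [0.5, 0.2, -0.3]
gripper_width: 0.7
```

```bash
python3 go.py -95 -168 62 5 30
```

```text
goal [ 491.1 -158.8   62. ] tcp tray -92.2 -166.7 Ftray 0.4 0.3
t 8.35 pos [ 494.2 -158.2  114.2] F [ 0.5  0.2 -0.3] w 0.7 end [ 491.1 -158.8   62. ]
[[-0.046, 0.021, 0.748, -0.039, -0.091, 0.094], [-0.03, 0.014, 0.557, 0.0, -0.0, 0.0], [0.0, 0.0, 0.0, -0.0, 0.0, 0.0], [0.0, 0.0, 0.0, 0.0, -0.0, 0.0], [0.0, 0.0, 0.0, 0.0, -0.0, 0.0]]
```

>>> step_arm:
  series:
    - [[-0.05,0.02,0.45,0,-0.09,0.09],[-0.03,0.01,0.2,0,0,0],[0,0,0,0,0,0]]

```text
clock: 8.6
tcp_pos: [491.8, -155.7, 87.1]
orientation: [0.992, -0.125, 0.0, -0.003]
ft_force: [-0.3, 0.1, 0.6]
gripper_width: 0.6
```

```bash
python3 pic.py w8; python3 go.py -95 -168 62 3 30
```

```text
goal [ 491.1 -158.8   62. ] tcp tray -95.0 -164.7 Ftray 0.9 0.5
t 8.65 pos [ 492.  -155.6   87.6] F [1.  0.3 0.8] w 0.4 end [ 491.1 -158.8   62. ]
[[-0.001, 0.086, 0.64, -0.059, 0.003, 0.002], [0.0, 0.0, 0.0, -0.0, 0.0, -0.0], [0.0, 0.0, 0.0, -0.0, 0.0, -0.0]]
```

View pics/w8.png

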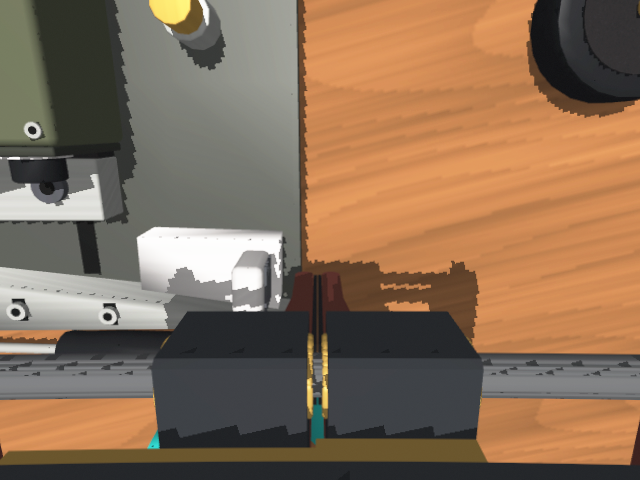

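>>> step_arm:
  series:
    - [[0.1,0.06,0.64,-0.06,0,0],[0,0,0,0,0,0]]

```text
clock: 8.82
tcp_pos: [497.6, -157.3, 63.3]
orientation: [0.992, -0.124, 0.002, 0.0]
ft_force: [-0.8, 0.3, -0.7]
gripper_width: 0.3
```

```bash
python3 go.py -91 -150 62 3 8
```

```text
goal [ 499.5 -142.3   62. ] tcp tray -89.1 -165.0 Ftray -0.9 0.1
t 8.82 pos [ 497.6 -157.3   63.3] F [-0.8  0.3 -0.7] w 0.3 end [ 499.5 -142.3   62. ]
[[-0.025, -0.198, 0.017, 0.005, -0.037, 0.033], [-0.023, -0.178, 0.016, 0.0, 0.0, -0.0], [0.0, 0.0, 0.0, -0.0, 0.0, -0.0]]
```

>>> step_arm:
  series:
    - [[-0.03,-0.15,0.02,0,-0.04,0.03],[0,-0.12,0,0,0,0],[0,-0.1,0,0,0,0]]

```text
clock: 9.07
tcp_pos: [502.1, -140.7, 65.2]
orientation: [0.992, -0.124, 0.001, 0.0]
ft_force: [-0.3, 0.5, 0.1]
gripper_width: 0.6
```

```bash
python3 go.py -91 -140 62 3 8;python3 pic.py w9
```

```text
goal [ 501.9 -132.6   62. ] tcp tray -88.8 -147.8 Ftray -0.5 0.4
t 9.07 pos [ 502.1 -140.7   65.2] F [-0.3  0.5  0.1] w 0.6 end [ 501.9 -132.6   62. ]
[[-0.049, -0.18, 0.073, 0.003, -0.021, 0.017], [-0.004, -0.015, 0.006, 0.0, -0.0, -0.0], [0.0, 0.0, 0.0, -0.0, 0.0, -0.0]]
```

View pics/w9.png

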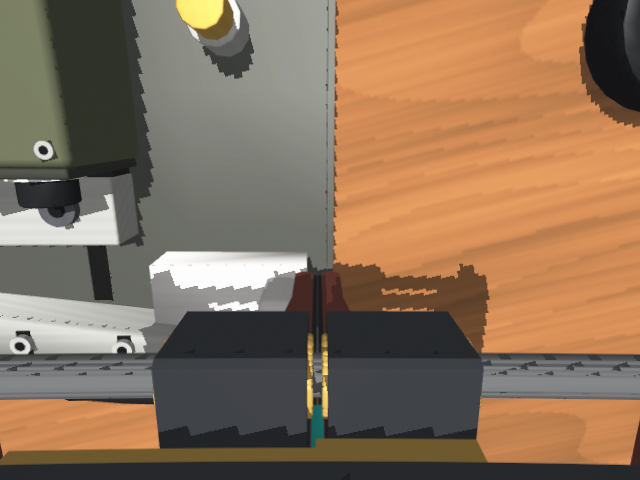

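```bash
python3 -c "
import cv2
b=cv2.imread('pics/w9.png')[235:325,140:360]
cv2.imwrite('pics/w9z.png',cv2.resize(b,None,fx=3.5,fy=3.5,interpolation=cv2.INTER_CUBIC))"
```

```text
(no output)
```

View pics/w9z.png

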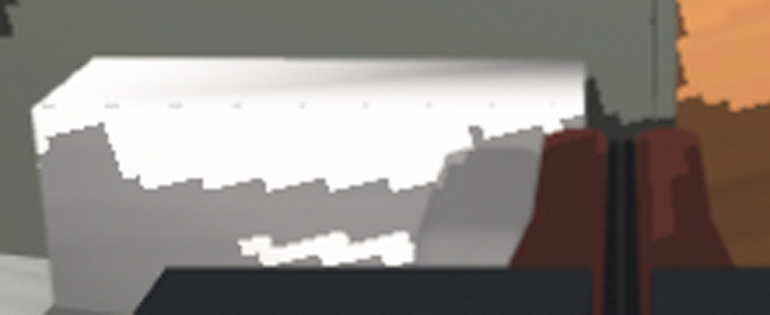

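>>> step_arm:
  series:
    - [[-0.02,-0.1,0.06,0,0,0],[0,-0.12,0.03,0,0,0],[0,-0.12,0,0,0,0],[0,-0.12,0,0,0,0]]

```text
clock: 9.45
tcp_pos: [507.6, -120.9, 64.0]
orientation: [0.992, -0.124, 0.003, 0.001]
ft_force: [0.7, -0.5, 0.1]
gripper_width: 0.7
```

```bash
python3 pic.py w10;python3 go.py -91 -110 62 3 8; python3 -c "
import cv2
b=cv2.imread('pics/w10.png')[155:325,80:360]
cv2.imwrite('pics/w10z.png',cv2.resize(b,None,fx=2.5,fy=2.5,interpolation=cv2.INTER_CUBIC))"
```

```text
goal [ 509.4 -103.6   62. ] tcp tray -88.5 -126.5 Ftray 0.4 1.1
t 9.5 pos [ 507.7 -120.1   64. ] F [ 0.7  1.  -0. ] w 0.3 end [ 509.4 -103.6   62. ]
[[-0.029, -0.197, 0.023, 0.005, -0.071, 0.028], [-0.029, -0.196, 0.024, -0.0, 0.0, -0.0], [-0.003, -0.019, 0.002, -0.0, -0.0, -0.0]]
```

View pics/w10z.png

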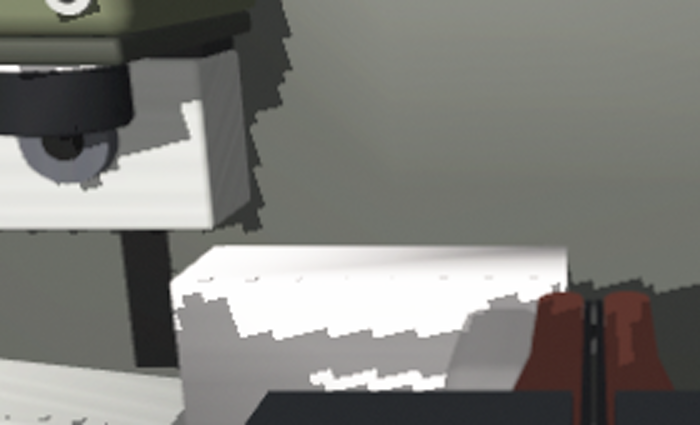

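>>> step_arm:
  series:
    - [[0.01,-0.15,0.02,0,-0.05,0.03],[0.01,-0.16,0,0,0,0],[0.01,-0.16,0,0,0,0],[0.01,-0.16,0,0,0,0]]

```text
clock: 9.83
tcp_pos: [516.0, -94.7, 63.2]
orientation: [0.992, -0.126, 0.001, 0.001]
ft_force: [-0.4, -0.2, 0.6]
gripper_width: 0.7
```

```bash
python3 go.py -90 -60 62 3 8
```

```text
goal [522.8 -55.4  62. ] tcp tray -86.8 -99.7 Ftray -0.4 -0.3
t 9.83 pos [516.  -94.7  63.2] F [-0.4 -0.2  0.6] w 0.7 end [520.1 -71.   62.5]
[[-0.016, -0.199, 0.006, 0.01, -0.015, -0.014], [-0.016, -0.199, 0.006, 0.0, -0.0, -0.0], [-0.016, -0.199, 0.006, -0.0, 0.0, -0.0]]
```

>>> step_arm:
  series:
    - [[-0.01,-0.16,0,0,0,0],[-0.01,-0.15,0,0,0,0],[-0.01,-0.14,0,0,0,0],[-0.01,-0.12,0,0,0,0]]

```text
clock: 10.17
tcp_pos: [522.1, -69.8, 63.4]
orientation: [0.992, -0.125, 0.002, 0.001]
ft_force: [-0.5, -1.8, -0.0]
gripper_width: 0.6
```

```bash
python3 pic.py w11;python3 go.py -88 -60 62 3 8; python3 -c "
import cv2
b=cv2.imread('pics/w11.png')[155:325,80:360]
cv2.imwrite('pics/w11z.png',cv2.resize(b,None,fx=2.5,fy=2.5,interpolation=cv2.INTER_CUBIC))"
```

```text
goal [524.7 -55.9  62. ] tcp tray -87.4 -73.3 Ftray -0.3 0.3
t 10.22 pos [522.  -69.   63.3] F [-0.2  0.3  0.1] w 0.4 end [524.7 -55.9  62. ]
[[-0.009, -0.199, 0.02, 0.008, -0.037, -0.004], [-0.006, -0.135, 0.013, -0.0, 0.0, -0.0], [0.0, 0.0, 0.0, -0.0, -0.0, -0.0]]
```

View pics/w11z.png

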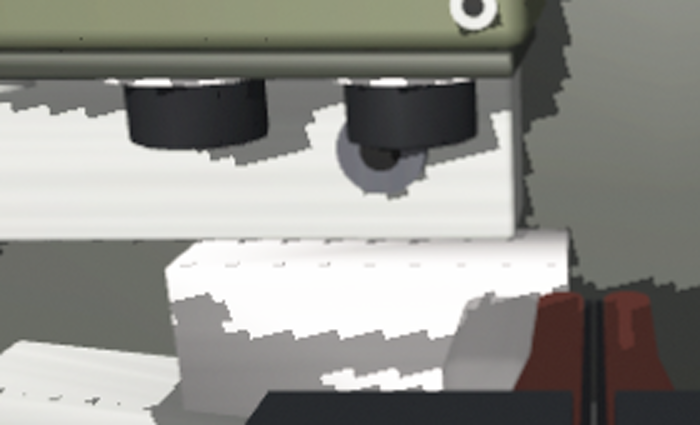

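>>> step_arm:
  series:
    - [[0,-0.09,0,0,0,0],[0,-0.09,0,0,0,0],[0,-0.09,0,0,0,0]]

```text
clock: 10.47
tcp_pos: [524.6, -57.7, 63.3]
orientation: [0.992, -0.125, 0.001, 0.001]
ft_force: [-0.8, -1.4, -0.6]
gripper_width: 0.3
```

>>> step_arm:
  series:
    - [[0,-0.07,0,0,0,0],[0,-0.07,0,0,0,0],[0,-0.06,0,0,0,0]]

```text
clock: 10.72
tcp_pos: [527.1, -49.3, 63.4]
orientation: [0.992, -0.125, 0.002, 0.001]
ft_force: [0.3, -1.1, 0.8]
gripper_width: 0.5
```

```bash
python3 go.py -88 -60 62 1 8
```

```text
goal [524.7 -55.9  62. ] tcp tray -87.3 -53.0 Ftray 0.5 -1.0
t 10.72 pos [527.1 -49.3  63.4] F [ 0.3 -1.1  0.8] w 0.5 end [524.7 -55.9  62. ]
[[-0.017, 0.174, 0.034, 0.014, -0.04, -0.003]]
```

>>> step_arm:
  series:
    - [[0,-0.06,0,0,0,0],[0,-0.06,0,0,0,0]]

```text
clock: 10.88
tcp_pos: [528.5, -44.3, 63.4]
orientation: [0.992, -0.125, 0.002, 0.001]
ft_force: [0.4, -1.7, 0.2]
gripper_width: 0.6
```

>>> step_arm:
  series:
    - [[0,-0.06,0,0,0,0],[0,-0.06,0,0,0,0]]

```text
clock: 11.05
tcp_pos: [529.8, -39.4, 63.4]
orientation: [0.992, -0.125, 0.002, 0.001]
ft_force: [-0.1, -5.0, 2.0]
gripper_width: 0.4
```

>>> step_arm:
  series:
    - [[0,-0.06,0,0,0,0],[0,-0.06,0,0,0,0]]

```text
clock: 11.22
tcp_pos: [531.8, -35.2, 63.7]
orientation: [0.992, -0.125, 0.002, 0.002]
ft_force: [0.9, -3.5, 1.2]
gripper_width: 0.6
```

```bash
python3 go.py -88 -60 62 1 8
```

```text
goal [524.7 -55.9  62. ] tcp tray -86.2 -38.3 Ftray 1.7 -3.2
t 11.22 pos [531.8 -35.2  63.7] F [ 0.9 -3.5  1.2] w 0.6 end [529.2 -42.8  63.1]
[[-0.016, 0.199, 0.016, 0.032, -0.061, 0.001]]
```

>>> step_arm:
  series:
    - [[0,-0.05,0,0.02,0,0],[0,-0.05,0,0.02,0,0]]

```text
clock: 11.38
tcp_pos: [532.4, -33.9, 63.9]
orientation: [0.992, -0.123, 0.002, 0.003]
ft_force: [-4.3, -16.4, 3.3]
gripper_width: 0.7
```

>>> step_arm:
  series:
    - [[0,-0.05,0,0.02,0,0],[0,-0.05,0,0.02,0,0]]

```text
clock: 11.55
tcp_pos: [532.4, -34.0, 64.0]
orientation: [0.993, -0.122, 0.002, 0.005]
ft_force: [-1.9, -12.7, 0.3]
gripper_width: 0.8
```

```bash
python3 go.py -88 -60 62 1 8; python3 pic.py w12; python3 -c "
import cv2
b=cv2.imread('pics/w12.png')[155:325,80:360]
cv2.imwrite('pics/w12z.png',cv2.resize(b,None,fx=2.5,fy=2.5,interpolation=cv2.INTER_CUBIC))"
```

```text
goal [524.7 -55.9  62. ] tcp tray -86.0 -36.9 Ftray 1.4 -12.7
t 11.55 pos [532.4 -34.   64. ] F [ -1.9 -12.7   0.3] w 0.8 end [529.8 -41.5  63.3]
[[-0.019, 0.198, 0.019, 0.097, -0.058, 0.073]]
```

View pics/w12z.png

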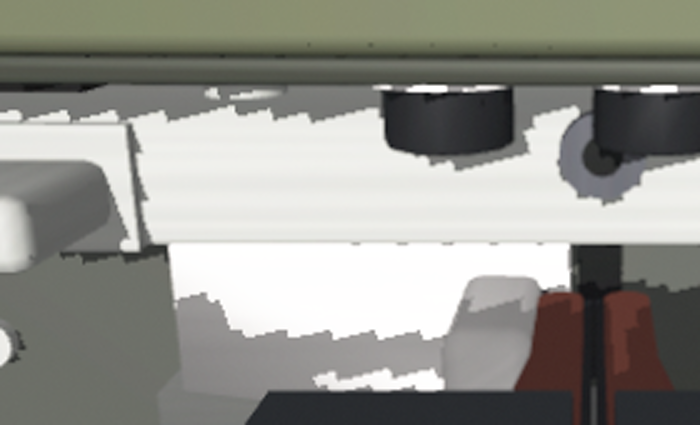

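>>> step_arm:
  series:
    - [[0,-0.06,0,0.04,0,0.03]]

```text
clock: 11.68
tcp_pos: [532.4, -34.0, 64.0]
orientation: [0.992, -0.122, 0.002, 0.005]
ft_force: [-2.8, -14.4, 2.5]
gripper_width: 0.4
```

```bash
python3 go.py -88 -60 62 1 8
```

```text
goal [524.7 -55.9  62. ] tcp tray -86.0 -36.9 Ftray 0.9 -14.6
t 11.68 pos [532.4 -34.   64. ] F [ -2.8 -14.4   2.5] w 0.4 end [529.7 -41.5  63.3]
[[-0.018, 0.198, 0.019, 0.103, -0.054, 0.06]]
```

>>> step_arm:
  series:
    - [[0,0.15,0,0,0,0],[0,0.4,0,0,0,0],[0,0.1,-0.6,0.1,0,0.06],[0,0,-1,0,0,0],[0,0,-1,0,0,0]]

```text
clock: 12.1
tcp_pos: [516.4, -56.3, 161.8]
orientation: [0.992, -0.126, -0.01, -0.003]
ft_force: [0.3, -0.3, -1.1]
gripper_width: 0.6
```

>>> step_arm:
  series:
    - [[0,0,-0.9,0,0,0],[-0.3,0,-0.3,0,0,0],[0,0,0,0,0,0]]

```text
clock: 12.35
tcp_pos: [507.7, -52.7, 218.5]
orientation: [0.992, -0.126, -0.006, -0.005]
ft_force: [-1.0, 0.5, 0.3]
gripper_width: 0.5
```

```bash
python3 - <<'E'
from h import *
from plant import manip,snapshot
s=manip.sense(); d=snapshot("wrist"); cv2.imwrite("pics/w13.png",d["img"][:,:,::-1])
T=np.eye(4);T[:3,:3]=R.from_quat(s['orientation']).as_matrix();T[:3,3]=s['tcp_pos']
np.savez('w13.npz',E=T@np.array(d['mount']),f=d['fx'],c=[d['cx'],d['cy']],d=d['dist'])
print(s['tcp_pos'],s['ft_force'])
E
python3 pic.py s13 scene;python3 -c "
import cv2
b=cv2.imread('pics/s13.png')[205:395,160:385]; cv2.imwrite('pics/s13z.png',cv2.resize(b,(675,570),interpolation=cv2.INTER_CUBIC))"
```

```text
[507.66665441 -52.66187097 218.53770198] [-1.04532715  0.48735748  0.29270276]
```

View pics/w13.png

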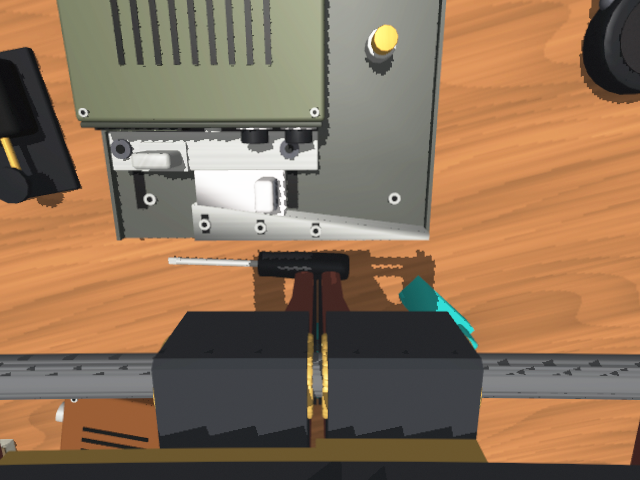

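View pics/s13z.png

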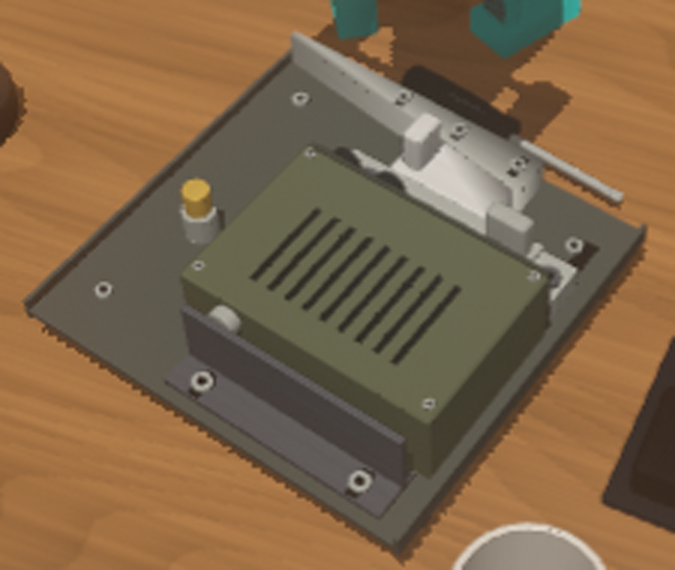

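```bash
python3 - <<'E'
from bp import *
for n,px,h in [('tab c',(266,195),52),('barR',(317,170),22),('barL',(114,170),22),('lug c',(152,161),52)]: print(n,bp('w13.npz',px,h))
from plant import manip
print(manip.sense()['clock'])
E
```

```text
tab c [-84.8 -23.5]
barR [-70.1 -60.6]
barL [-70.1  99.7]
lug c [-60.4  56.9]
12.45
```

```bash
python3 -c "
from plant import manip
print(manip.close_job()); print(manip.sense()['clock'])"
```

```text
the job is handed in; nothing more can be done
None
the job is handed in; nothing more can be done
```

The radio set is clamped and the job was handed in at about 12.5 s.

- **Bar:** I pushed it up by its lug with closed fingers. The set slid along at about 5–8 N. It then stopped dead at about 26 mm of bar travel while the force rose to about 16 N, so I took it as home and backed off.
- **Wedge:** I pushed its tab in behind the bar until it stopped abruptly, with its origin near y = 0; the predicted jam was about 14 ± 20 mm.
- **Wedge force:** When it stopped, the force in +y peaked at about 17 N for a moment, slightly over the 13–16 N asked for. It then held at 12.7–14.6 N with no further movement.
- **Last checks, with the arm clear:**
  - The bar's back face still lay at x ≈ -70 mm at both ends, and the wedge sat straight behind it.
  - In the pictures the set looks square against the bar and up against the stop. The force says it is home, but I could not measure the gap at the bumpers.
  - The plug, screwdriver and Morse key look undisturbed, and the mug and headphones too as far as they show.
- **Not checked:** I did not measure the clamp force itself; I only inferred it from the push on the wedge.

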